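Seat a sharpening stone in its holder

TASK

Take the red-brown sharpening stone out of the dark rack, lay it on one of its broad faces on the bare worktop and let go of it there; then take it again by its long sides and seat it in the pocket of the light wooden holder, lying flat, square and fully home. Either broad face may be up, but do not drop the stone from a height, and leave the grey stone in the rack, the tin and the pepper mill where they stand.

Things in the scene. Friction and masses are not known exactly. Their poses are not given: they have to be found in the camera images.
- red_stone: red-brown sharpening stone, a block 150 mm long (x), 26 mm thick (y), 56 mm wide (z), 0.3 to 0.6 kg; origin at its centre. Starts in one of the rack's slots on a long narrow edge (z up), its top 64 mm above the worktop. Lying flat on the worktop its y axis is vertical, its centre 13 mm high. Standing free on its long edge, it topples if pushed sideways near the top.
- grey_stone: grey stone of the same size, with the same axes, in the other slot of the rack; stays there
- rack: dark wooden rack, fixed, 182 x 176 mm. Origin at the centre of its underside, x along the slots, z up. Two open slots along x, centred at y = +45 and -45 mm, 30 mm wide, floors 8 mm high, side rails up to 26 mm (stones stick out 38 mm above them), end stops up to 18 mm. Stones lift straight up. The worktop between rack and holder is bare.
- holder: light wooden holder, fixed, 194 (x) x 100 (y) x 20 mm high. Origin at the centre of its underside, z up. Pocket at its middle 154 x 60 mm, 12 mm deep (floor 8 mm above the worktop), mouth bevelled outward 5 mm; mid-way the long walls have gaps 64 mm wide, down to floor height, for fingers. A stone fully home has its centre 21 mm, its top 34 mm above the worktop.
- holder_pocket (a point): centre of the pocket floor of the holder, 8 mm above the worktop; axes as the holder's
- tin: food tin with a metal top and a paper label, 57 mm across, 72 mm high; origin at the centre of its underside; bystander
- mill: dark wooden pepper mill, 58 mm across, 150 mm high; origin at the centre of its underside; bystander
There are look-alikes about, which are no part of the job. Leave any green look-alike of the red_stone alone.

How it is judged:
By the outcome, as a careful person would: the job done as asked, in the order asked, and still so for the second after the job is handed in, with the robot touching nothing.
It also fails if it takes over 58 s, if anything falls off the work surface, if the arm or the gripper's body presses on something with over 40 N, if the wrist force passes 120 N, or if a joint passes its speed limit or range.

ROBOT

A 6-joint arm with a two-finger parallel gripper is mounted at the origin on a cart in front of the work surface, level with it; the furniture and walls round the work are solid. World frame = base frame: x ahead of the robot, y to its left, z up, the work surface at z = 0. Lengths are in mm, angles in degrees, forces in N, time in s.
With the tool pointing down it reaches from about 325 to 775 mm from the base axis. Payload 5.5 kg.
Tool frame: the origin (TCP) lies on the centre line of the jaws, within the pads' length; the fingertips stand 17 mm ahead of it and the grasp point (between the pads) lies 2 mm behind it; z points along the fingers, y is the line along which they close (so a half turn about z gives the same grasp; the last joint's range is limited). The gripper opens to 88 mm and grips with 3 to 60 N. Pads are 20 mm wide; open, the fingers measure 115 mm over their backs; the gripper's body (75 mm by 178 mm) begins 61 mm behind the grasp point.
Start: joints at [-73.035, 5.22, 70.514, -0, 104.267, -3.249], TCP at [207.316, -563.06, 239.631] pointing down, gripper open.
Joint ranges: [-164.24, 164.24], [-49.07, 125.15], [9.68, 141.18], [-86.29, 266.29], [3.28, 154.24], [-151.56, 151.56]. Speed limits (degrees/s): [147.25, 147.25, 172.46, 180, 180, 180].

INTERFACE

Orientations are given as a 3x3 rotation matrix whose columns are the frame's x, y, z axes.
In Python, from station import telemetry, cams, r gives the robot as it stands.
- The arm moves only by the tool send_rows, never from a script. Its argument "commands" is a list that holds one entry, the list of rows, each a list of 7 numbers: the turn, a rotation vector about the tool's x, y, z in degrees, then the shift along the tool's x, y, z in cm, then the opening in per cent of the stroke, from 0 (shut) to 100 (fully open). In form: [[[wx, wy, wz, x, y, z, hand], ...]]. A call has 1 to 12 rows; each row shifts and turns the commanded pose from where the row before left it, along the tool's axes as they then stand; what a row does not reach is not made up. A row lasts 1/12 s, in which the tool goes at most 41.7 mm and 7.16 degrees, less where a joint would pass 70% of its speed; a pose out of reach is approached as far as the arm can. A call with a gripper value outside its range is refused whole. The fingers move at their own pace and stop on an object; "squeeze" is the grip in N (left out, the last holds). Time passes only in rows, so rows that do not move let the fingers close. It gives the time, the measured TCP pose, the force, the opening and the grip force at its end, in the units of the state.
- telemetry.state(): the state, without advancing time (a new reading comes with each control period).
- cams.read_camera(name): name is "scene" or "side" or "wrist"; returns the picture (384x512x3 uint8, red, green, blue); there is no depth.
- cams.calibration(name): a dict with "fx", "fy", "cx", "cy" (pixels), "R" (3x3) and "t" (3): a world point X has camera coordinates R X + t. Camera axes: x right, y down, z forward; pixel columns grow to the right and rows downward; lengths in mm; the calibration is good to about 2 mm. A picture is of the moment at which its call begins: read the wrist's pose just before it. calibration takes no time and is no camera call; for the wrist camera it gives the pose at the moment of the call.
- r.finish_job(): hands the job in; it is judged then, once.
The state is a dict: "t": time; "joint_pos": joint angles; "joint_velocities": joint speeds; "joint_efforts": joint torques, N m; "tool_pos": TCP position; "orientation": TCP orientation; "ft_force": force on the tool from outside, world axes, zero at the start; "wrist_torque": the same for the moment, N m; "finger_gap": opening from 0.0 (shut) to 1.0 (fully open); "finger_force": force on a finger pad.
Only numpy, scipy, OpenCV 4.12 (cv2) and the standard library are available. Lean on these libraries where they do the work, as an engineer would, in place of code of your own. Each camera call takes 0.05 s, during which the arm holds its last target. There are 200 camera calls.

## Working session

There is one attempt and no reset: what is moved stays moved. The work goes in short steps, Python scripts to look and compute and a tool call to move; the robot and the scene stay as the last step left them, time stands still between calls to the robot, and variables do not carry over. Pictures are saved under pics/ and viewed, at most 10 in all, crops included, and the job is handed in when it is done.

Besides the shell and the picture viewer there is one more tool, called after "Emit:" as a command line: name --argument value ..., lists and objects as JSON in quotes. send_rows: Moves the arm, as the interface text tells. Its arguments: {"type":"object","properties":{"commands":{"type":"array"},"squeeze":{"type":"number"}},"required":["commands"]}

```bash
ls; mkdir -p pics; python3 - <<'E'
from station import telemetry, cams, r
import cv2,json
s=telemetry.state();print({k:s[k] for k in('t','tool_pos','orientation','finger_gap')})
for n in('scene','side'):
    im=cams.read_camera(n);cv2.imwrite(f'pics/{n}0.png',im[:,:,::-1]);print(n,cams.calibration(n))
E
```

```text
pics
{'t': 0.0, 'tool_pos': array([ 207.24203195, -562.7734369 ,  238.5305394 ]), 'orientation': array([[ 9.38407575e-01,  3.45529885e-01, -5.67885565e-04],
       [ 3.45530333e-01, -9.38405709e-01,  1.87441532e-03],
       [ 1.14759456e-04, -1.95518723e-03, -9.99998082e-01]]), 'finger_gap': 0.9972010957438079}
scene {'fx': 373.3005285391367, 'fy': 373.3005285391367, 'cx': 257.16604474593447, 'cy': 189.8605008948363, 'R': array([[-0.72200369, -0.69181764,  0.00995101],
       [-0.53538106,  0.54951544, -0.64140463],
       [ 0.43826681, -0.46842409, -0.76713824]]), 't': array([464.40167826, 298.19167748, 948.62058249])}
side {'fx': 481.8081405725512, 'fy': 481.8081405725512, 'cx': 255.43602259232298, 'cy': 202.74229469101127, 'R': array([[-0.94097793, -0.33844374,  0.00404545],
       [-0.13302849,  0.358817  , -0.92387974],
       [ 0.31122973, -0.86988861, -0.38266154]]), 't': array([ 560.65464766,  104.7916357 , 1639.91315364])}
```

View pics/scene0.png

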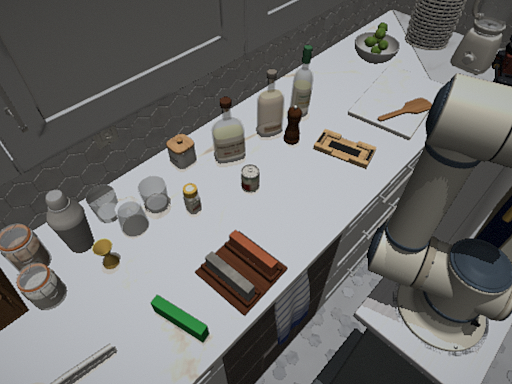

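View pics/side0.png

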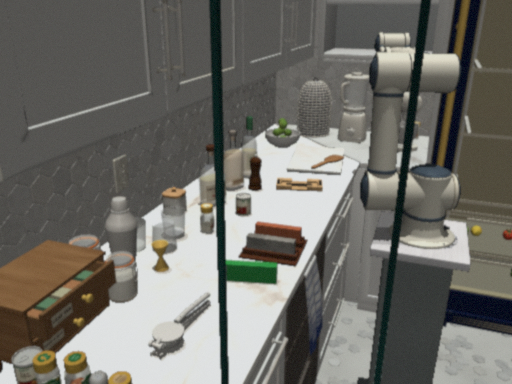

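The scene view shows the dark rack at (241,269), with the red-brown stone at (254,253) and the grey one at (229,277). The green bar at (180,318) is a look-alike, not in the rack. The holder is at (345,148), the tin at (250,178) and the mill at (292,125). The side view agrees: red stone at (278,231), holder at (299,184). The red-brown bar in the rack fits the description, and I'll confirm it in an enlarged crop.

```bash
python3 - <<'E'
import cv2,numpy as np
a=cv2.imread('pics/scene0.png')
c1=cv2.resize(a[225:315,190:295],None,fx=5.5,fy=5.5,interpolation=cv2.INTER_CUBIC)
c1=cv2.copyMakeBorder(c1,0,0,0,800-c1.shape[1],cv2.BORDER_CONSTANT)
c2=cv2.resize(a[125:170,308:380],None,fx=3.,fy=3.,interpolation=cv2.INTER_CUBIC)
c1[:c2.shape[0],800-c2.shape[1]:]=c2
print(c1.shape)
cv2.imwrite('pics/crop1.png',c1)
E
```

```text
(495, 800, 3)
```

View pics/crop1.png

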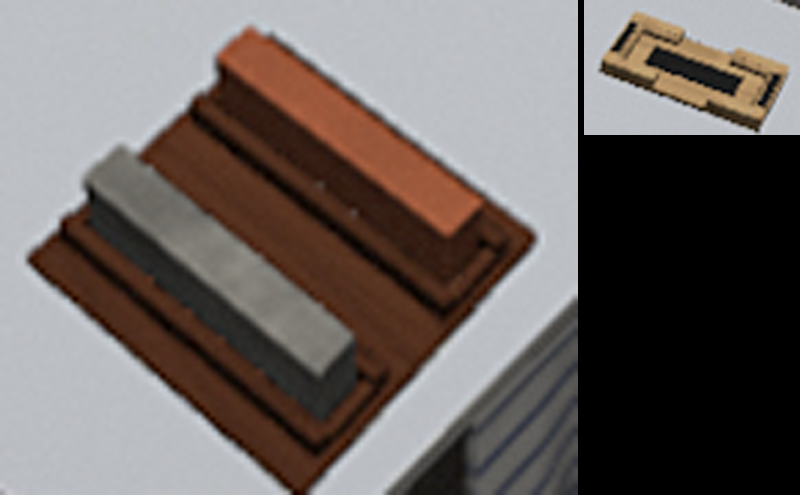

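The crop confirms the red-brown bar in the upper slot: top-face corners at crop (217,68), (250,28), (484,200) and (446,238). The holder's top corners are at about (637,12), (600,66), (788,67) and (760,120).

```bash
cat > h.py <<'E'
import numpy as np
from scipy.optimize import least_squares
def ray(c,uv,z):
    uv=np.atleast_2d(uv).astype(float)
    d=np.c_[(uv[:,0]-c['cx'])/c['fx'],(uv[:,1]-c['cy'])/c['fy'],np.ones(len(uv))]@c['R']
    o=-c['R'].T@c['t']
    return o+d*((z-o[2])/d[:,2])[:,None]
def fitrect(P,L,W):
    """P in order (-,+),( -,-),(+,-),(+,+) cyc; returns x,y,yaw"""
    m=P[:,:2].mean(0)
    B=np.array([[-1,1],[-1,-1],[1,-1],[1,1]])*[L/2,W/2]
    def f(p):
        c,s=np.cos(p[2]),np.sin(p[2]);return (B@np.array([[c,s],[-s,c]])+p[:2]-P[:,:2]).ravel()
    v=P[2]-P[1]
    r=least_squares(f,[*m,np.arctan2(v[1],v[0])]);return r.x[0],r.x[1],np.degrees(r.x[2]),np.sqrt(r.fun.reshape(4,2)**2@[1,1])
E
python3 - <<'E'
from station import cams
from h import *
c=cams.calibration('scene')
S=np.array([[217,68],[250,28],[484,200],[446,238]])
p=(S+.5)/5.5-.5+[190,225]
P=ray(c,p,64);print(P.round(1));print(np.linalg.norm(np.diff(P[[0,1,2,3,0]],axis=0),axis=1)); print(fitrect(P,150,26))
G=np.array([[86,185],[122,146],[356,338],[320,378]]);P=ray(c,(G+.5)/5.5-.5+[190,225],64);print(P.round(1));print(fitrect(P,150,26))
K=np.array([[27,260],[245,40],[537,238],[300,495]]);P=ray(c,(K+.5)/5.5-.5+[190,225],0);print('rack',P.round(1));
H=np.array([[600,66],[637,12],[788,67],[760,119]])-[584,0]
P=ray(c,(H+.5)/3-.5+[308,125],20);print(P.round(1));print(np.linalg.norm(np.diff(P[[0,1,2,3,0]],axis=0),axis=1));print(fitrect(P,194,100))
for n,uv in(('tin',[250,186]),('mill',[292,141])):print(n,ray(c,uv,0))
E
```

```text
[[505.1 254.2  64. ]
 [510.3 226.7  64. ]
 [363.2 217.5  64. ]
 [362.6 244.3  64. ]]
[ 27.95569611 147.4509203   26.83647329 142.7899066 ]
(np.float64(435.3134292408556), np.float64(235.67071519201932), np.float64(-176.3211494780784), array([27.29078937, 26.77870034, 26.56922063, 26.47969579]))
[[502.1 341.2  64. ]
 [505.7 315.5  64. ]
 [358.1 308.5  64. ]
 [356.4 333.   64. ]]
(np.float64(430.5774376813514), np.float64(324.55694745474165), np.float64(-177.1426289889178), array([26.15923331, 25.78217842, 25.451633  , 25.17907751]))
rack [[523.3 369.    0. ]
 [539.2 205.6  -0. ]
 [351.6 186.1   0. ]
 [344.2 359.    0. ]]
[[ 586.5 -220.2   20. ]
 [ 613.2 -326.    20. ]
 [ 429.7 -371.3   20. ]
 [ 406.6 -277.6   20. ]]
[109.09022008 189.03673981  96.51714413 188.84036349]
(np.float64(509.02136138200154), np.float64(-298.79212504294645), np.float64(-163.51453170551576), array([103.35384104, 105.75616746,  97.06037469,  99.47071229]))
tin [[629.31233897  47.85964553   0.        ]]
mill [[ 6.70184806e+02 -2.08917958e+02 -1.13686838e-13]]
```

```bash
cat >> h.py <<'E'
from scipy.spatial.transform import Rotation as Ro
def tilted(yaw,tilt=0):
    """tool down, x axis at yaw; then turned by tilt about tool x"""
    return Ro.from_euler('z',yaw,degrees=True)*Ro.from_euler('x',180,degrees=True)*Ro.from_euler('x',tilt,degrees=True)
def plan(s,pos,yaw,tilt=0):
    """rotvec first (tool axes, deg), then shift in cm along the turned tool axes"""
    R0=Ro.from_matrix(s['orientation']);R1=tilted(yaw,tilt)
    d=np.array(pos)-s['tool_pos']
    print('t',round(s['t'],2),'turn',(R0.inv()*R1).as_rotvec(degrees=True).round(2),'shift after',(R1.inv().apply(d)/10).round(2),'shift before',(R0.inv().apply(d)/10).round(2),'dist',np.linalg.norm(d).round(1))
E
python3 - <<'E'
from station import telemetry,cams
from h import *
s=telemetry.state()
plan(s,[440,-330,290],16.); plan(s,[440,-330,290],20.2)
c=cams.calibration('wrist');R0=s['orientation'];print('cam in tool',(R0.T@(-c['R'].T@c['t']-s['tool_pos'])).round(1),(c['R']@R0).round(2),c['fx'])
E
```

```text
t 0.1 turn [-0.1  -0.    4.21] shift after [ 28.79 -15.97  -5.13] shift before [ 29.89 -13.82  -5.11] dist 333.2
t 0.1 turn [-0.1  -0.    0.01] shift after [ 29.89 -13.81  -5.13] shift before [ 29.89 -13.82  -5.11] dist 333.2
cam in tool [  74.5    0.3 -145.4] [[-0.    1.   -0.  ]
 [-0.96 -0.   -0.27]
 [-0.27  0.    0.96]] 282.19467882698314
```

```bash
python3 - <<'E'
from station import telemetry
from h import *
plan(telemetry.state(),[490,-299,230],16.)
E
```

```text
t 0.1 turn [-0.1  -0.    4.21] shift after [ 34.45 -17.57   0.87] shift before [ 35.65 -14.99   0.89] dist 386.8
```

Emit:
send_rows --commands '[[[0,0,4.2,0,0,0,100],[0,0,0,3.45,-1.76,0.09,100],[0,0,0,3.45,-1.76,0.09,100],[0,0,0,3.45,-1.76,0.09,100],[0,0,0,3.45,-1.76,0.09,100],[0,0,0,3.45,-1.76,0.09,100],[0,0,0,3.45,-1.76,0.09,100],[0,0,0,3.45,-1.76,0.09,100],[0,0,0,3.45,-1.76,0.09,100],[0,0,0,3.45,-1.76,0.09,100],[0,0,0,3.45,-1.76,0.09,100],[0,0,0,0,0,0,100]]]'

```text
t: 1.1
tool_pos: [494.1, -293.6, 229.4]
orientation: [[0.959, 0.282, 0.0], [0.282, -0.959, 0.003], [0.001, -0.003, -1.0]]
ft_force: [0.0, 0.2, -0.8]
finger_gap: 0.998
finger_force: 0.0
```

```bash
python3 - <<'E'
from station import telemetry,cams
from h import *
import cv2,json
s=telemetry.state();c=cams.calibration('wrist');im=cams.read_camera('wrist')
cv2.imwrite('pics/w1.png',im[:,:,::-1]);np.savez('w1.npz',**{k:c[k] for k in c})
print(s['tool_pos'],s['joint_pos'].round(1));plan(s,[435,236,180],3.5)
P=np.array([509,-299,20.]);q=c['R']@P+c['t'];print(c['fx']*q[0]/q[2]+c['cx'],c['fy']*q[1]/q[2]+c['cy'])
E
```

```text
[ 494.11499797 -293.60245916  229.41271781] [-34.2   1.3  75.6   0.2 103.2  39.4]
t 1.1 turn [-0.18 -0.06 12.91] shift after [ -2.67 -53.22   4.94] shift before [  9.28 -52.46   5.11] dist 535.2
260.4143083014248 163.71936861679177
```

View pics/w1.png

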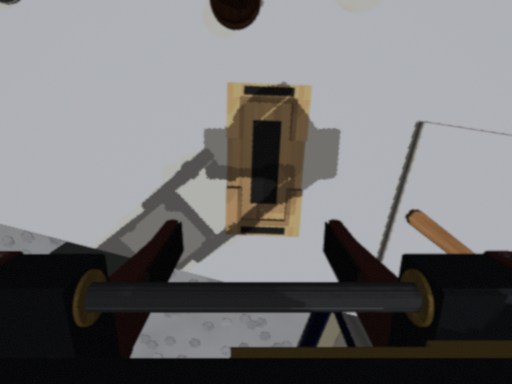

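The wrist view shows the holder with top corners near (228,83), (311,86), (299,236) and (226,234). Its dark pocket insert is centred at about (266,162), and the mill is at (235,8). Next I'll measure it on rectified planes.

```bash
python3 - <<'E'
from h import *
import cv2
c=dict(np.load('w1.npz'));im=cv2.imread('pics/w1.png')
q=np.array([[228,83],[311,86],[299,236],[226,234]]);P=ray(c,q,20);print(P.round(1),np.linalg.norm(np.diff(P[[0,1,2,3,0]],axis=0),axis=1).round(1),P.mean(0))
hsv=cv2.cvtColor(im,cv2.COLOR_BGR2HSV)
roi=np.zeros(im.shape[:2],np.uint8);roi[75:245,215:320]=1
for name,m,z in(('wood',(hsv[...,1]>60)&(roi>0),20),('black',(hsv[...,2]<40)&(roi>0),8)):
    n,l,st,ce=cv2.connectedComponentsWithStats(m.astype(np.uint8))
    for i in range(1,n):
        if st[i,4]<150: continue
        ct=np.argwhere(l==i)[:,::-1]; 
        for zz in ((20,8) if name=='black' else (20,0)):
            w=ray(c,ct,zz)[:,:2].astype(np.float32);print(name,st[i],zz,cv2.minAreaRect(w))
E
```

```text
[[ 590.2 -234.7   20. ]
 [ 614.6 -329.6   20. ]
 [ 428.5 -378.2   20. ]
 [ 403.2 -281.9   20. ]] [ 98.  192.4  99.6 192.9] [ 509.11466621 -306.09438717   20.        ]
wood [ 225   83   86  154 9222] 20 ((509.2154235839844, -305.17156982421875), (193.8932647705078, 99.47949981689453), 14.007741928100586)
wood [ 225   83   86  154 9222] 0 ((506.041748046875, -306.9695129394531), (204.81849670410156, 105.08477783203125), 14.007739067077637)
black [245  87  48   8 325] 20 ((595.6804809570312, -282.98638916015625), (7.831576347351074, 55.895267486572266), 16.33863639831543)
black [245  87  48   8 325] 8 ((596.699462890625, -283.3151550292969), (8.096332550048828, 57.78491973876953), 16.33870506286621)
black [ 252  121   29   83 2142] 20 ((510.8619079589844, -304.50640869140625), (105.53028869628906, 33.33976364135742), 14.815918922424316)
black [ 252  121   29   83 2142] 8 ((509.0133056640625, -305.5627136230469), (109.09800720214844, 34.466915130615234), 14.815932273864746)
black [241 226  42   7 196] 20 ((423.8725891113281, -326.19696044921875), (8.763046264648438, 55.7328987121582), 16.397594451904297)
black [241 226  42   7 196] 8 ((419.08319091796875, -327.98651123046875), (9.059305191040039, 57.617103576660156), 16.39784812927246)
```

Emit:
send_rows --commands '[[[0,0,6.45,0,0,0,100],[0,0,6.45,0,0,0,100],[0,0,0,-0.19,-3.8,0,100],[0,0,0,-0.19,-3.8,0,100],[0,0,0,-0.19,-3.8,0,100],[0,0,0,-0.19,-3.8,0,100],[0,0,0,-0.19,-3.8,0,100],[0,0,0,-0.19,-3.8,0,100],[0,0,0,-0.19,-3.8,0,100],[0,0,0,-0.19,-3.8,0,100],[0,0,0,-0.19,-3.8,0,100],[0,0,0,-0.19,-3.8,0,100]]]'

```text
t: 2.15
tool_pos: [450.1, 80.2, 230.6]
orientation: [[0.999, 0.053, 0.0], [0.053, -0.999, -0.0], [0.0, 0.0, -1.0]]
ft_force: [-0.5, 0.3, -0.4]
finger_gap: 1.001
finger_force: 0.0
```

Emit:
send_rows --commands '[[[0,0,0,-0.19,-3.8,0.6,100],[0,0,0,-0.19,-3.8,0.6,100],[0,0,0,-0.19,-3.8,0.6,100],[0,0,0,-0.19,-3.8,0.6,100],[0,0,0,0,0,0,100],[0,0,0,0,0,0,100]]]'

```text
t: 2.65
tool_pos: [434.4, 231.4, 205.7]
orientation: [[0.998, 0.057, -0.002], [0.057, -0.998, -0.001], [-0.002, 0.001, -1.0]]
ft_force: [-0.3, -0.3, 0.2]
finger_gap: 1.001
finger_force: 0.0
```

```bash
python3 - <<'E'
from station import telemetry,cams
from h import *
import cv2
s=telemetry.state();c=cams.calibration('wrist');im=cams.read_camera('wrist')
cv2.imwrite('pics/w2.png',im[:,:,::-1]);np.savez('w2.npz',**c)
print(s['tool_pos'],s['joint_pos'].round(1));plan(s,[435,236,180],3.5)
hsv=cv2.cvtColor(im,cv2.COLOR_RGB2HSV)
for P in([435,236,64.],[430,325,64]):
    q=c['R']@P+c['t'];u,v=int(c['fx']*q[0]/q[2]+c['cx']),int(c['fy']*q[1]/q[2]+c['cy']);print(u,v,hsv[v,u] if 0<=v<384 and 0<=u<512 else '')
E
```

```text
[434.40104472 231.38402503 205.67454624] [ 24.1 -11.6  90.2  -0.  101.6 110.8]
t 2.65 turn [ 0.08  0.1  -0.24] shift after [ 0.09 -0.46  2.57] shift before [ 0.09 -0.46  2.57] dist 26.1
248 185 [  9 160  70]
163 185 [ 20  19 121]
```

View pics/w2.png

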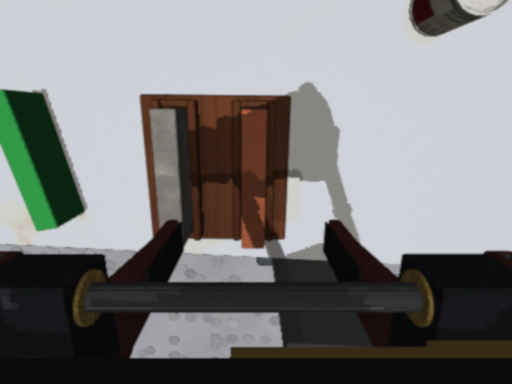

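The wrist view shows the red-brown stone under the gripper, with top corners at (241,108), (267,108), (265,248) and (242,247). The grey stone is at (170,165), and the green look-alike is outside the rack at (40,160).

```bash
python3 - <<'E'
from h import *
from station import telemetry
c=dict(np.load('w2.npz'))
P=ray(c,[[241,108],[267,108],[265,248],[242,247]],64);print(P.round(1),np.linalg.norm(np.diff(P[[0,1,2,3,0]],axis=0),axis=1).round(1),P.mean(0))
P=ray(c,[[152,109],[176,109]],64);print(P)
K=ray(c,[[141,96],[290,97],[285,241]],9);print(K,np.degrees(np.arctan2(-(K[1]-K[0])[0],(K[0]-K[1])[1])))
s=telemetry.state();m=[435,236,0]
plan(s,[435,235.5,46],3.3)
E
```

```text
[[512.7 246.9  64. ]
 [514.1 221.6  64. ]
 [364.2 213.4  64. ]
 [364.  239.2  64. ]] [ 25.3 150.2  25.8 148.9] [438.73438519 230.27102579  64.        ]
[[506.88897144 333.44117486  64.        ]
 [508.19790064 310.10740015  64.        ]]
[[520.13647434 364.15792178   9.        ]
 [528.64678009 193.32503998   9.        ]
 [348.03673234 183.35672839   9.        ]] -2.8519207515009315
t 2.7 turn [ 0.07  0.04 -0.15] shift after [ 0.04 -0.52 16.03] shift before [ 0.05 -0.54 16.02] dist 160.3
```

Emit:
send_rows --commands '[[[0,0,0,0.4,0.07,3.5,100],[0,0,0,0,0,3.5,100],[0,0,0,0,0,3.5,100],[0,0,0,0,0,2.6,100],[0,0,0,0,0,1.5,100],[0,0,0,0,0,0.75,100],[0,0,0,0,0,0,100],[0,0,0,0,0,0,20],[0,0,0,0,0,0,20],[0,0,0,0,0,0,20],[0,0,0,0,0,0,20],[0,0,0,0,0,0,20]]]' --squeeze 35

```text
t: 3.7
tool_pos: [439.4, 230.8, 54.1]
orientation: [[0.999, 0.054, 0.001], [0.054, -0.999, 0.001], [0.002, -0.001, -1.0]]
ft_force: [0.0, 0.7, 0.9]
finger_gap: 0.662
finger_force: 0.0
```

Emit:
send_rows --commands '[[[0,0,0,0,0,0,20],[0,0,0,0,0,0,20],[0,0,0,0,0,0,20],[0,0,0,0,0,0,20]]]'

```text
t: 4.03
tool_pos: [438.9, 230.6, 53.1]
orientation: [[0.999, 0.054, -0.0], [0.054, -0.999, -0.0], [-0.0, 0.0, -1.0]]
ft_force: [-0.3, -0.1, 0.7]
finger_gap: 0.353
finger_force: 0.0
```

Emit:
send_rows --commands '[[[0,0,0,0,0,0,20],[0,0,0,0,0,0,20],[0,0,0,0,0,0,20],[0,0,0,0,0,0,20]]]'

```text
t: 4.37
tool_pos: [438.9, 230.8, 53.1]
orientation: [[0.999, 0.054, -0.0], [0.054, -0.999, 0.0], [0.0, -0.0, -1.0]]
ft_force: [-0.7, 2.4, -1.1]
finger_gap: 0.29
finger_force: 35.0
```

Emit:
send_rows --commands '[[[0,0,0,0,0,-1.0,20],[0,0,0,0,0,-2.5,20],[0,0,0,0,0,-3.5,20],[0,0,0,0,0,-3.5,20],[0,0,-3,0,0,0,20],[0,0,-7,0,0,0,20],[0,0,-7,0,0,0,20],[0,0,-7,0,0,0,20],[0,0,-7,0,0,0,20],[0,0,-7,0,0,0,20],[0,0,-7,0,0,0,20],[0,0,-7,0,0,0,20]]]'

```text
t: 5.37
tool_pos: [438.5, 230.1, 157.8]
orientation: [[0.567, 0.824, -0.001], [0.824, -0.567, -0.001], [-0.002, -0.001, -1.0]]
ft_force: [0.1, -0.8, -3.9]
finger_gap: 0.292
finger_force: 35.0
```

Emit:
send_rows --commands '[[[0,0,-7,0,0,0,20],[0,0,-7,0,0,0,20],[0,0,-7,0,0,0,20],[0,0,-7,0,0,0,20],[0,0,-7,0,0,0,20],[0,0,0,0,0,0,20]]]'

```text
t: 5.87
tool_pos: [438.6, 230.1, 157.8]
orientation: [[-0.006, 1.0, -0.001], [1.0, 0.006, -0.001], [-0.001, -0.001, -1.0]]
ft_force: [0.2, 0.8, -4.0]
finger_gap: 0.29
finger_force: 35.0
```

```bash
python3 - <<'E'
from station import telemetry
from h import *
s=telemetry.state();print(s['tool_pos'],s['finger_gap'],s['ft_force'],s['joint_pos'].round(1));plan(s,[507,0,120],90)
E
```

```text
[438.55497949 230.13707676 157.79640882] 0.28958811699531056 [ 0.18072722  0.78085133 -3.98423918] [ 23.8 -11.   94.5  -0.   96.6  23.4]
t 5.87 turn [-0.08  0.06  0.36] shift after [-23.01   6.84   3.78] shift before [-23.05   6.71   3.8 ] dist 243.1
```

Emit:
send_rows --commands '[[[0,0,0,-3.3,0.96,0,20],[0,0,0,-3.3,0.96,0,20],[0,0,0,-3.3,0.96,0,20],[0,0,0,-3.3,0.96,0,20],[0,0,0,-3.3,0.96,0,20],[0,0,0,-3.3,0.96,0,20],[0,0,0,-3.2,0.95,0,20],[-3,0,0,0,0,0,20],[-7,0,0,0,0,0,20],[-7,0,0,0,0,0,20],[-7,0,0,0,0,0,20],[-7,0,0,0,0,0,20]]]'

```text
t: 6.87
tool_pos: [506.3, 0.4, 158.4]
orientation: [[0.002, 0.855, 0.519], [1.0, -0.003, 0.0], [0.002, 0.519, -0.855]]
ft_force: [-1.3, -0.7, -3.4]
finger_gap: 0.291
finger_force: 35.0
```

Emit:
send_rows --commands '[[[-7,0,0,0,0,0,20],[-7,0,0,0,0,0,20],[0,0,0,0,0,0,20],[0,0,0,0,0,0,20]]]'

```text
t: 7.2
tool_pos: [518.5, 0.7, 153.9]
orientation: [[0.0, 0.72, 0.694], [1.0, -0.002, 0.002], [0.002, 0.694, -0.72]]
ft_force: [0.4, 0.2, -3.8]
finger_gap: 0.293
finger_force: 35.0
```

```bash
python3 - <<'E'
from station import telemetry,cams
from h import *
import cv2
s=telemetry.state();print(s['tool_pos'],s['finger_gap'],s['ft_force'],s['joint_pos'].round(1));print(np.array(s['orientation']).round(3));plan(s,[507,0,48],90,-45)
plan(s,[507,0,41],90,-45)
cv2.imwrite('pics/sd1.png',cv2.resize(cams.read_camera('side')[120:300,180:420,::-1],None,fx=3,fy=3))
E
```

```text
[518.45837327   0.67620455 153.89378836] 0.29314327427257264 [ 0.40674515  0.22805864 -3.750303  ] [ -6.8 -49.  130.    5.8  55.3  -8.1]
[[ 0.     0.72   0.694]
 [ 1.    -0.002  0.002]
 [ 0.002  0.694 -0.72 ]]
t 7.2 turn [-1.03 -0.09 -0.09] shift after [-0.07 -8.3   6.68] shift before [-0.09 -8.18  6.83] dist 106.5
t 7.2 turn [-1.03 -0.09 -0.09] shift after [-0.07 -8.79  7.17] shift before [-0.09 -8.66  7.33] dist 113.5
```

View pics/sd1.png

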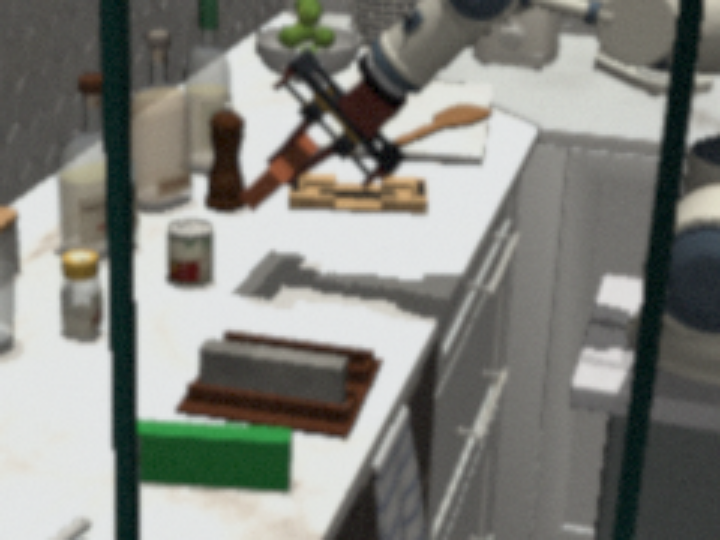

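The side view shows the stone held at about 45° in the gripper (290,165) above bare worktop, with the tin at (190,250) and the grey stone still in the rack. J2 is near its limit, so I'll set the stone down further out and to the right.

Emit:
send_rows --commands '[[[0,0,0,-2.8,0.95,0.93,20],[0,0,0,-2.8,0.95,0.93,20],[0,0,0,0,-1.6,1.7,20],[0,0,0,0,-1.6,1.7,20],[0,0,0,0,-1.6,1.7,20],[0,0,0,0,-1.6,1.7,20],[0,0,0,0,0,0,20],[0,0,0,0,0,0,20]]]'

```text
t: 7.92
tool_pos: [549.3, -55.1, 65.9]
orientation: [[-0.002, 0.714, 0.7], [1.0, 0.001, 0.002], [0.001, 0.7, -0.714]]
ft_force: [-0.5, 0.5, -3.2]
finger_gap: 0.297
finger_force: 35.0
```

```bash
python3 - <<'E'
from station import telemetry,cams
from h import *
s=telemetry.state();print(s['tool_pos'],s['finger_gap'],s['ft_force'],s['joint_pos'].round(1));print(np.array(s['orientation']).round(3));plan(s,[545,-55,46],90,-45);plan(s,[545,-55,42],90,-45)
E
```

```text
[549.34012057 -55.12321388  65.89298436] 0.297070543322518 [-0.48912645  0.52306058 -3.2179365 ] [-16.1 -37.5 133.   16.8  42.5 -24.2]
[[-0.002  0.714  0.7  ]
 [ 1.     0.001  0.002]
 [ 0.001  0.7   -0.714]]
t 7.92 turn [-0.57 -0.11  0.06] shift after [ 0.01 -1.71  1.1 ] shift before [ 0.01 -1.7   1.12] dist 20.4
t 7.92 turn [-0.57 -0.11  0.06] shift after [ 0.01 -2.    1.38] shift before [ 0.01 -1.98  1.4 ] dist 24.3
```

Emit:
send_rows --commands '[[[0,0,0,0,-0.7,0.71,20],[0,0,0,0,-0.56,0.57,20],[0,0,0,0,-0.21,0.21,20],[0,0,0,0,-0.1,0.1,20],[0,0,0,0,-0.1,0.1,20],[0,0,0,0,0,0,20]]]'

```text
t: 8.42
tool_pos: [549.3, -55.3, 41.5]
orientation: [[-0.002, 0.713, 0.701], [1.0, 0.002, 0.001], [-0.0, 0.701, -0.713]]
ft_force: [0.8, 0.1, -3.9]
finger_gap: 0.294
finger_force: 35.0
```

Emit:
send_rows --commands '[[[0,0,0,0,-0.07,0.07,20],[0,0,0,0,-0.07,0.07,20],[0,0,0,0,0,0,20]]]'

```text
t: 8.67
tool_pos: [550.1, -55.5, 41.1]
orientation: [[-0.002, 0.711, 0.703], [1.0, 0.002, 0.001], [-0.001, 0.703, -0.711]]
ft_force: [-2.7, 0.5, 1.9]
finger_gap: 0.298
finger_force: 35.0
```

Emit:
send_rows --commands '[[[0,0,0,0,0,0,33],[0,0,0,0,0,0,36],[0,0,0,0,0,0,39],[0,0,0,0,0,0,42],[0,0,0,0,0,0,45],[0,0,0,0,0,0,48],[0,0,0,0,0,0,51],[0,0,0,0,0,0,51],[0,0,0,0,0,0,51]]]'

```text
t: 9.42
tool_pos: [548.9, -55.2, 38.7]
orientation: [[-0.002, 0.714, 0.701], [1.0, 0.001, 0.002], [0.0, 0.701, -0.714]]
ft_force: [0.4, 0.0, -0.6]
finger_gap: 0.508
finger_force: 0.5
```

```bash
python3 - <<'E'
from station import telemetry,cams
import cv2
s=telemetry.state();print(s['tool_pos'],s['finger_gap'],s['ft_force'],s['joint_pos'].round(1))
a=cams.read_camera('scene')[130:280,210:380,::-1];b=cams.read_camera('side')[150:250,230:360,::-1]
a=cv2.resize(a,(480,424));b=cv2.resize(b,(310,238))
a=cv2.copyMakeBorder(a,0,0,0,320,cv2.BORDER_CONSTANT);a[:238,485:795]=b
cv2.imwrite('pics/p6.png',a)
E
```

```text
[548.94326657 -55.16774925  38.73009883] 0.5079180180408239 [ 0.43197587  0.01098662 -0.63779413] [-16.1 -35.6 134.7  18.1  39.  -25.9]
```

View pics/p6.png

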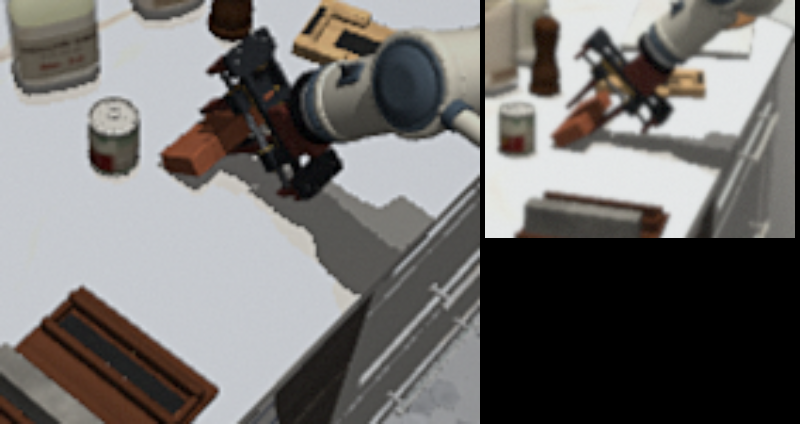

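The stone (crop 205,140) now leans tilted on the lower finger with its edge on the worktop, clear of the tin (115,135). I'll slide the finger out towards the robot so it eases down flat.

Emit:
send_rows --commands '[[[0,0,0,0,-0.2,-0.5,51],[0,0,0,0,-0.36,-0.35,51],[0,0,0,0,-0.36,-0.35,51],[0,0,0,0,-0.36,-0.35,51],[0,0,0,0,-0.36,-0.35,51],[0,0,0,0,-0.36,-0.35,51],[0,0,0,0,-0.36,-0.35,51],[0,0,0,0,-0.36,-0.35,51],[0,0,0,0,0,0,51]]]'

```text
t: 10.27
tool_pos: [508.7, -55.5, 41.7]
orientation: [[-0.002, 0.712, 0.702], [1.0, 0.001, 0.001], [-0.0, 0.702, -0.712]]
ft_force: [0.7, -0.2, 0.1]
finger_gap: 0.509
finger_force: 0.0
```

Emit:
send_rows --commands '[[[0,0,0,0,-0.7,-0.8,51],[0,0,0,0,-0.7,-0.8,51],[0,0,0,0,0.7,-2.1,51],[3.5,0,0,0,1.5,-1.5,51],[7,0,0,0,1.5,-1.5,70],[7,0,0,0,1.0,-2.0,90],[7,0,0,0,0.7,-2.0,100],[7,0,0,0,0,-2.5,100],[7,0,0,0,0,-2.5,100],[6,0,0,0,0,-2.5,100],[0,0,0,0,0,0,100],[0,0,0,0,0,0,100]]]'

```text
t: 11.27
tool_pos: [484.9, -61.3, 221.8]
orientation: [[-0.006, 1.0, -0.013], [1.0, 0.006, 0.004], [0.004, -0.013, -1.0]]
ft_force: [-1.0, -0.0, -1.2]
finger_gap: 0.998
finger_force: 0.0
```

```bash
python3 - <<'E'
from station import telemetry,cams
from h import *
import cv2
s=telemetry.state();print(s['tool_pos'],s['finger_gap'],s['ft_force'],s['joint_pos'].round(1));plan(s,[540,-55,190],90)
c=cams.calibration('wrist');im=cams.read_camera('wrist')
cv2.imwrite('pics/w3.png',im[:,:,::-1]);np.savez('w3.npz',**c)
q=c['R']@[540,-55,26]+c['t'];print(c['fx']*q[0]/q[2]+c['cx'],c['fy']*q[1]/q[2]+c['cy'])
E
```

```text
[484.88656022 -61.3151794  221.75385152] 0.9981513153024214 [-1.02802353 -0.00983023 -1.20019564] [-1.120e+01 -1.140e+01  8.840e+01  1.000e-01  1.038e+02 -1.160e+01]
t 11.27 turn [-0.76 -0.21  0.36] shift after [0.63 5.51 3.18] shift before [0.59 5.56 3.1 ] dist 63.9
299.69883420562246 170.91538066260165
```

View pics/w3.png

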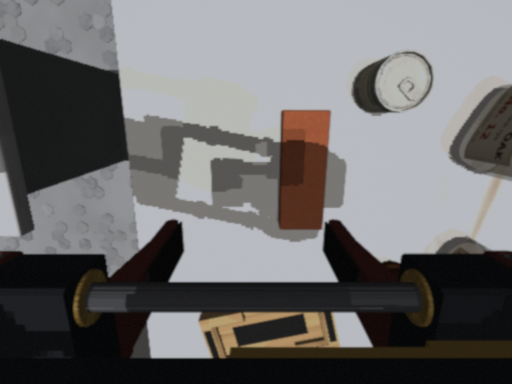

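The stone lies flat on bare worktop, corners about (283,110), (329,110), (323,229) and (280,229), with the tin untouched at (403,80).

```bash
python3 - <<'E'
from h import *
from station import telemetry
import cv2
c=dict(np.load('w3.npz'));im=cv2.imread('pics/w3.png');h=cv2.cvtColor(im,cv2.COLOR_BGR2HSV)
P=ray(c,[[283,110],[329,110],[323,229],[280,229]],26);print(P.round(1),np.linalg.norm(np.diff(P[[0,1,2,3,0]],axis=0),axis=1).round(1),P.mean(0))
m=(h[...,1]>120);m[:100]=0;m[240:]=0;m[:,:270]=0;m[:,340:]=0
for z in(26,13):print(cv2.minAreaRect(ray(c,np.argwhere(m)[:,::-1],z)[:,:2].astype(np.float32)))
g=m&(h[...,2]>90);print([ (v,np.flatnonzero(m[v])[[0,-1]],h[v,np.flatnonzero(m[v])[:6],2]) for v in(140,200)])
E
```

```text
[[ 517.1   16.6   26. ]
 [ 570.3   16.9   26. ]
 [ 574.  -131.3   26. ]
 [ 518.2 -132.    26. ]] [ 53.2 148.3  55.7 148.6] [544.90143895 -57.4402232   26.        ]
((555.8056030273438, -64.8423843383789), (79.25154113769531, 161.11721801757812), 0.29793667793273926)
((558.4200439453125, -67.7629165649414), (82.26891326904297, 167.2515106201172), 0.2979588210582733)
[(140, array([282, 327]), array([ 91, 118, 129, 126, 108,  87], dtype=uint8)), (200, array([280, 322]), array([61, 77, 85, 85, 85, 86], dtype=uint8))]
```

```bash
python3 - <<'E'
from h import *
from station import telemetry
s=telemetry.state();plan(s,[545,-57.5,70],90.9);plan(s,[545,-57.5,21],90.9)
E
```

```text
t 11.32 turn [-0.81 -0.22 -0.56] shift after [ 0.28  6.14 15.07] shift before [ 0.28  6.35 14.98] dist 162.7
t 11.32 turn [-0.81 -0.22 -0.56] shift after [ 0.28  6.14 19.97] shift before [ 0.26  6.42 19.88] dist 208.9
```

Emit:
send_rows --commands '[[[-0.8,-0.2,-0.6,0,0,0,100],[0,0,0,0.14,3.07,1,100],[0,0,0,0.14,3.07,2,100],[0,0,0,0,0,3.5,100],[0,0,0,0,0,3.5,100],[0,0,0,0,0,3.5,100],[0,0,0,0,0,2.5,100],[0,0,0,0,0,0,100],[0,0,0,0,0,0,100]]]'

```text
t: 12.07
tool_pos: [541.8, -57.3, 60.1]
orientation: [[-0.016, 1.0, -0.004], [1.0, 0.016, 0.001], [0.001, -0.004, -1.0]]
ft_force: [0.2, 0.1, 1.1]
finger_gap: 1.005
finger_force: 0.0
```

```bash
python3 - <<'E'
from h import *
from station import telemetry
s=telemetry.state();print(s['tool_pos'],s['ft_force']);plan(s,[545,-57.5,21],90.9)
E
```

```text
[541.82424145 -57.25367826  60.06292435] [0.15126645 0.08389196 1.11678795]
t 12.07 turn [-0.22 -0.04  0.  ] shift after [-0.03  0.32  3.91] shift before [-0.03  0.33  3.91] dist 39.2
```

Emit:
send_rows --commands '[[[-0.2,0,0,0,0.32,1.5,100],[0,0,0,0,0,1.5,100],[0,0,0,0,0,0.7,100],[0,0,0,0,0,0.2,100],[0,0,0,0,0,0,80],[0,0,0,0,0,0,75],[0,0,0,0,0,0,70],[0,0,0,0,0,0,66],[0,0,0,0,0,0,50],[0,0,0,0,0,0,50],[0,0,0,0,0,0,50],[0,0,0,0,0,0,50]]]' --squeeze 30

```text
t: 13.07
tool_pos: [546.5, -57.5, 23.1]
orientation: [[-0.016, 1.0, 0.0], [1.0, 0.016, -0.0], [-0.0, 0.0, -1.0]]
ft_force: [-5.0, 0.7, 7.2]
finger_gap: 0.634
finger_force: 30.0
```

```bash
python3 - <<'E'
from h import *
from station import telemetry
s=telemetry.state();print(s['tool_pos'],s['ft_force'],s['finger_gap'],s['finger_force']);print(np.array(s['orientation']).round(3))
E
```

```text
[546.47477888 -57.51874882  23.07685224] [-5.02838896  0.73637956  7.18105614] 0.6336237369020317 29.983018934726715
[[-0.016  1.     0.   ]
 [ 1.     0.016 -0.   ]
 [-0.     0.    -1.   ]]
```

Emit:
send_rows --commands '[[[0,0,0,0,0,-1,50],[0,0,0,0,0,-3,50],[0,0,0,0,0,-3.5,50],[0,0,0,0,0,-2.5,50],[0,0,6.6,0,0,0,50],[0,0,7,0,0,0,50],[0,0,7,0,0,0,50],[0,0,7,0,0,0,50],[0,0,7,0,0,0,50],[0,0,7,0,0,0,50],[0,0,7,0,0,0,50],[0,0,7,0,0,0,50]]]'

```text
t: 14.07
tool_pos: [546.8, -57.3, 122.0]
orientation: [[0.819, 0.573, 0.001], [0.573, -0.819, 0.0], [0.001, 0.0, -1.0]]
ft_force: [-0.6, 0.4, -4.0]
finger_gap: 0.634
finger_force: 30.0
```

Emit:
send_rows --commands '[[[0,0,7,0,0,0,50],[0,0,7,0,0,0,50],[0,0,7,0,0,0,50],[0,0,0,0,0,0,50]]]'

```text
t: 14.4
tool_pos: [546.8, -57.3, 122.0]
orientation: [[0.97, 0.243, 0.001], [0.243, -0.97, 0.0], [0.001, -0.0, -1.0]]
ft_force: [-0.2, 0.3, -3.7]
finger_gap: 0.634
finger_force: 30.0
```

```bash
python3 - <<'E'
from h import *
from station import telemetry
s=telemetry.state();print(s['tool_pos'],s['ft_force'],s['finger_gap'],s['finger_force']);plan(s,[509.2,-305.3,100],14.4)
E
```

```text
[546.76759315 -57.27390077 122.00207235] [-0.22204754  0.33510229 -3.66049307] 0.6337735401797182 29.977521300315857
t 14.4 turn [-0.01 -0.06 -0.34] shift after [-9.81 23.09  2.2 ] shift before [-9.67 23.15  2.19] dist 251.8
```

Emit:
send_rows --commands '[[[0,0,-0.3,0,0,0,50],[0,0,0,-1.4,3.3,0,50],[0,0,0,-1.4,3.3,0,50],[0,0,0,-1.4,3.3,0,50],[0,0,0,-1.4,3.3,0,50],[0,0,0,-1.4,3.3,0,50],[0,0,0,-1.4,3.3,0.2,50],[0,0,0,-1.41,3.29,1,50],[0,0,0,0,0,0,50],[0,0,0,0,0,0,50]]]'

```text
t: 15.23
tool_pos: [509.1, -307.0, 108.9]
orientation: [[0.968, 0.252, -0.0], [0.252, -0.968, 0.002], [0.0, -0.002, -1.0]]
ft_force: [0.5, -0.1, -4.5]
finger_gap: 0.632
finger_force: 30.0
```

```bash
python3 - <<'E'
from h import *
from station import telemetry,cams
import cv2
s=telemetry.state();print(s['tool_pos'],s['ft_force']);plan(s,[509.2,-305.3,60],14.4)
c=cams.calibration('wrist');im=cams.read_camera('wrist')
cv2.imwrite('pics/w4.png',im[:,:,::-1]);np.savez('w4.npz',**c,T=s['tool_pos'],O=s['orientation'])
E
```

```text
[ 509.09017714 -307.00193518  108.89566968] [ 0.45756399 -0.11411765 -4.45517728]
t 15.23 turn [-0.09 -0.    0.21] shift after [ 0.05 -0.16  4.89] shift before [ 0.05 -0.15  4.89] dist 48.9
```

View pics/w4.png

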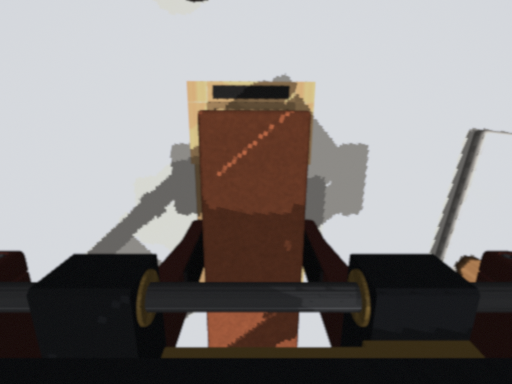

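The wrist view shows the held stone's far edge from (199,111) to (309,111), and the holder's far corners at (187,81) and (315,81).

```bash
python3 - <<'E'
from h import *
import cv2
c=dict(np.load('w4.npz'));T,O=c['T'],c['O']
P=ray(c,[[199,111],[309,111]],T[2]+3);print('stone end in tool',((P-T)@O).round(1))
im=cv2.imread('pics/w4.png').astype(int)
print('stone col254',[(v,im[v,240].tolist()) for v in range(104,115,1)][::1])
H=ray(c,[[187,81],[315,81]],20);print('holder far corners',H.round(1))
y=np.radians(14.4);ex=np.array([np.cos(y),np.sin(y)]);ey=np.array([-ex[1],ex[0]])
ce=H.mean(0)[:2]-97*ex;print('holder centre est',ce)
B=ray(c,[[212,92],[290,92]],20);print('strip mid',B.mean(0), 'strip dist along ex from prior centre',(B.mean(0)[:2]-[509.2,-305.3])@ex,(B.mean(0)[:2]-[509.2,-305.3])@ey,'yaw',np.degrees(np.arctan2(*(B[0]-B[1])[:2]))*-1)
E
```

```text
stone end in tool [[ 75.4 -25.8  -3. ]
 [ 75.4  27.5  -3. ]]
stone col254 [(104, [53, 74, 92]), (105, [51, 72, 89]), (106, [49, 69, 86]), (107, [47, 68, 85]), (108, [51, 72, 90]), (109, [53, 74, 95]), (110, [39, 57, 83]), (111, [34, 50, 87]), (112, [32, 50, 91]), (113, [35, 53, 95]), (114, [37, 56, 98])]
holder far corners [[ 591.5 -232.9   20. ]
 [ 616.5 -329.1   20. ]]
holder centre est [ 510.04901605 -305.14239139]
strip mid [ 596.19391714 -283.03561854   20.        ] strip dist along ex from prior centre 89.79776977048911 -0.06960246358978546 yaw 14.555620491038214
```

Emit:
send_rows --commands '[[[0,0,0,0.06,-0.17,1.5,50],[0,0,0,0,0,2.5,50],[0,0,0,0,0,1.5,50],[0,0,0,0,0,0.6,50],[0,0,0,0,0,0,50],[0,0,0,0,0,0,50]]]'

```text
t: 15.78
tool_pos: [511.1, -303.0, 50.1]
orientation: [[0.967, 0.254, 0.002], [0.254, -0.967, -0.0], [0.002, 0.001, -1.0]]
ft_force: [-0.4, -0.6, -3.9]
finger_gap: 0.635
finger_force: 30.0
```

```bash
python3 - <<'E'
from h import *
from station import telemetry,cams
s=telemetry.state();print(s['tool_pos'],s['ft_force']);plan(s,[509.3,-305.2,31],14.5)
E
```

```text
[ 511.09102465 -303.01522294   50.06307459] [-0.4166274  -0.60954051 -3.86710917]
t 15.78 turn [ 0.04 -0.13  0.23] shift after [-0.23  0.17  1.91] shift before [-0.23  0.16  1.91] dist 19.3
```

Emit:
send_rows --commands '[[[0,0,0.2,-0.23,0.17,0.4,50],[0,0,0,0,0,0,50],[0,0,0,0,0,0,50]]]'

```text
t: 16.03
tool_pos: [509.0, -306.3, 46.2]
orientation: [[0.969, 0.249, 0.003], [0.249, -0.969, -0.001], [0.003, 0.001, -1.0]]
ft_force: [-0.2, 0.5, -3.6]
finger_gap: 0.638
finger_force: 30.0
```

Emit:
send_rows --commands '[[[0,0,0,0,-0.08,0.3,50],[0,0,0,0,0,0.25,50],[0,0,0,0,0,0.25,50],[0,0,0,0,0,0,50]]]'

```text
t: 16.37
tool_pos: [508.1, -304.9, 36.4]
orientation: [[0.969, 0.249, 0.001], [0.249, -0.969, 0.001], [0.001, -0.001, -1.0]]
ft_force: [-0.2, 0.5, -4.0]
finger_gap: 0.638
finger_force: 30.0
```

Emit:
send_rows --commands '[[[0,0,0,0,0,0.2,50],[0,0,0,0,0,0.15,50],[0,0,0,0,0,0.15,50],[0,0,0,0,0,0,50]]]'

```text
t: 16.7
tool_pos: [508.3, -305.1, 31.8]
orientation: [[0.969, 0.249, 0.001], [0.249, -0.969, 0.001], [0.001, -0.0, -1.0]]
ft_force: [-0.2, -0.6, -5.1]
finger_gap: 0.635
finger_force: 30.0
```

Emit:
send_rows --commands '[[[0,0,0,0,0,0.1,50],[0,0,0,0,0,0.1,50],[0,0,0,0,0,0,50],[0,0,0,0,0,0,50]]]'

```text
t: 17.03
tool_pos: [508.7, -305.3, 31.1]
orientation: [[0.969, 0.249, 0.002], [0.249, -0.969, -0.0], [0.002, 0.001, -1.0]]
ft_force: [-2.3, 0.9, 2.6]
finger_gap: 0.634
finger_force: 30.0
```

Contact came at TCP z = 31.1, which is the seated height. I'll release, lift straight up and check.

Emit:
send_rows --commands '[[[0,0,0,0,0,0,70],[0,0,0,0,0,0,80],[0,0,0,0,0,0,85],[0,0,0,0,0,0,85],[0,0,0,0,0,-1,85],[0,0,0,0,0,-3,85],[0,0,0,0,0,-3.5,85],[0,0,0,0,0,-3.5,100],[0,0,0,0,0,-3.5,100],[0,0,0,0,0,-3.5,100],[0,0,0,0,0,0,100],[0,0,0,0,0,0,100]]]'

```text
t: 18.03
tool_pos: [509.2, -305.9, 214.6]
orientation: [[0.969, 0.249, 0.008], [0.249, -0.969, -0.004], [0.006, 0.006, -1.0]]
ft_force: [0.1, -0.0, -0.7]
finger_gap: 0.999
finger_force: 0.0
```

```bash
python3 - <<'E'
from h import *
from station import telemetry,cams
import cv2
s=telemetry.state();print(s['tool_pos'],s['ft_force'])
c=cams.calibration('wrist');im=cams.read_camera('wrist');np.savez('w5.npz',**c)
w=im[:,:,::-1];cv2.imwrite('pics/w5.png',w)
a=cams.read_camera('side')[160:210,250:350,::-1]
a=cv2.resize(a,(500,250));b=cv2.resize(w[60:250,190:340],(300,380))
o=np.zeros((600,800,3),np.uint8);o[:250,:500]=a;o[:380,500:]=b
sc=cams.read_camera('scene')[100:320,170:400,::-1];o[255:255+340,:355]=cv2.resize(sc,(355,340))
cv2.imwrite('pics/end.png',o)
E
```

```text
[ 509.24257033 -305.89012565  214.62339379] [ 0.10157017 -0.03407714 -0.68367963]
```

View pics/end.png

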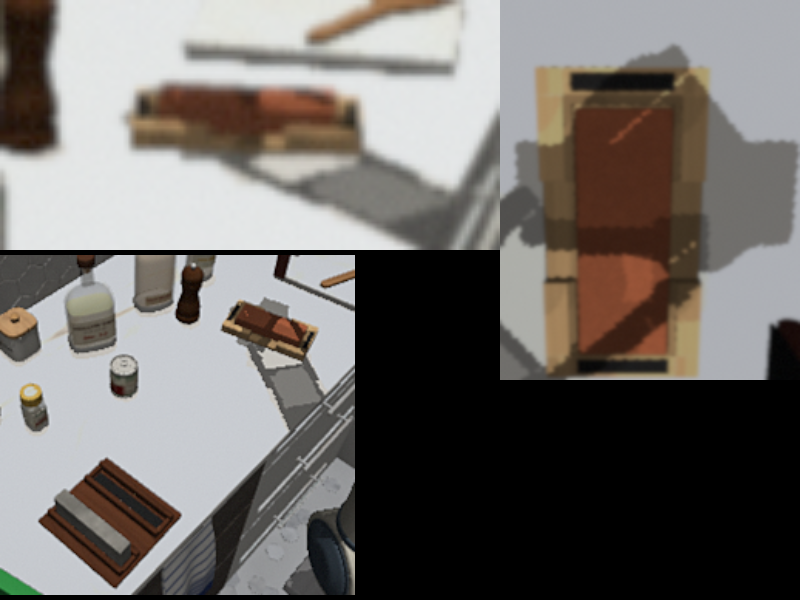

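The stone sits inside the pocket; in the wrist crop its corners are about (575,109), (673,108), (669,355) and (578,356). The grey stone, tin and mill are unmoved. A quick numeric check of height and squareness follows, then I'll hand in.

```bash
python3 - <<'E'
from h import *
from station import r
c=dict(np.load('w5.npz'))
q=np.array([[575,109],[673,108],[669,355],[578,356]])
P=ray(c,(q-[500,0])/2+[190,60],34);L=np.linalg.norm(np.diff(P[[0,1,2,3,0]],axis=0),axis=1)
print(P.mean(0).round(1),L.round(1),[np.degrees(np.arctan2(*(a-b)[[1,0]])).round(1) for a,b in((P[0],P[3]),(P[1],P[2]))])
if np.allclose(L,[56,150,56,150],atol=5) and np.linalg.norm(P.mean(0)[:2]-[509.3,-305.2])<4: print(r.finish_job())
E
```

```text
[ 508.9 -306.2   34. ] [ 54.6 149.4  57.1 149.4] [np.float64(13.7), np.float64(14.7)]
the job is handed in; nothing more can be done
None
```

The red-brown stone was lowered onto a broad face on the bare worktop and let go, then taken by its long sides and seated flat, square and fully home in the holder; the job was handed in after about 18 s of the 58 s allowed, with the grey stone, tin and mill still in place.

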